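Find the pastry wheels that drag

TASK

Two of the four pastry wheels in the beech rack have gummed-up axles, which shows only when a wheel is turned by hand and felt for drag. Find those two and draw each one fully out to its stop for cleaning, leaving the two easy-running ones home in their bays. Pull gently, for the stops are light clips at different depths that must not be dragged out of place, and leave the jar, the pitcher and the rolling pin where they are.

Things in the scene. Friction and masses are not known exactly. Their poses are not given: they have to be found in the camera images.
- rack: fixed beech rack 150 (x) x 430 (y) mm; origin: centre of its underside. Four bays 105 mm apart along y, floors 32 mm over the table. In each a pastry wheel lies along x: beech handle (110 x 22 wide x 22 mm high) over the rack's middle, wheel at x = 102, past the board's edge (x = 75). Beside the handles 6 mm high rails, 41 mm over both. The robot is on the -x side.
- wheel_place_1 (a point): where the wheel of bay 1 (rightmost as the robot sees it) has its centre while its tool is home, at mid thickness; true to 2 mm, for each bay sits a little off. Level steel disc 55 mm across, 6 mm thick, 11 mm over the bay floor; the fork arm above it is 12 mm wide, along x, its top 11 mm over this point. The rim's two flanks (rack +-y) are free to grip.
- wheel_place_2 (a point): where the wheel of bay 2 (second from the right) has its centre while its tool is home, at mid thickness; true to 2 mm, for each bay sits a little off. Level steel disc 55 mm across, 6 mm thick, 11 mm over the bay floor; the fork arm above it is 12 mm wide, along x, its top 11 mm over this point. The rim's two flanks (rack +-y) are free to grip.
- wheel_place_3 (a point): where the wheel of bay 3 (second from the left) has its centre while its tool is home, at mid thickness; true to 2 mm, for each bay sits a little off. Level steel disc 55 mm across, 6 mm thick, 11 mm over the bay floor; the fork arm above it is 12 mm wide, along x, its top 11 mm over this point. The rim's two flanks (rack +-y) are free to grip.
- wheel_place_4 (a point): where the wheel of bay 4 (leftmost) has its centre while its tool is home, at mid thickness; true to 2 mm, for each bay sits a little off. Level steel disc 55 mm across, 6 mm thick, 11 mm over the bay floor; the fork arm above it is 12 mm wide, along x, its top 11 mm over this point. The rim's two flanks (rack +-y) are free to grip.
- tool_a (a joint): how far one of the four alike pastry wheels has been drawn out, m: 0 home, more towards the rack's -x; slides with 5 N of friction and stays. Its stop comes at 0.045 to 0.065, no two alike. Which bay it is in differs. Draw it by the handle or by the gripped rim (30 N of grip does).
- tool_b (a joint): how far one of the four alike pastry wheels has been drawn out, m: 0 home, more towards the rack's -x; slides with 5 N of friction and stays. Its stop comes at 0.045 to 0.065, no two alike. Which bay it is in differs. Draw it by the handle or by the gripped rim (30 N of grip does).
- tool_c (a joint): how far one of the four alike pastry wheels has been drawn out, m: 0 home, more towards the rack's -x; slides with 5 N of friction and stays. Its stop comes at 0.045 to 0.065, no two alike. Which bay it is in differs. Draw it by the handle or by the gripped rim (30 N of grip does).
- tool_d (a joint): how far one of the four alike pastry wheels has been drawn out, m: 0 home, more towards the rack's -x; slides with 5 N of friction and stays. Its stop comes at 0.045 to 0.065, no two alike. Which bay it is in differs. Draw it by the handle or by the gripped rim (30 N of grip does).
- stop_a (a joint): how far the small steel stop clip at the handle end of that tool's bay has been dragged out of place, m: 0 in place; it holds against 25 N and slips under a harder pull. On the wheels: two turn easily (under 0.05 N m), two drag (0.25 N m, 9 N at the rim), dry friction, both ways alike; gripped at 20 N the rim does not slip in the fingers
- stop_b (a joint): how far the small steel stop clip at the handle end of that tool's bay has been dragged out of place, m: 0 in place; it holds against 25 N and slips under a harder pull
- stop_c (a joint): how far the small steel stop clip at the handle end of that tool's bay has been dragged out of place, m: 0 in place; it holds against 25 N and slips under a harder pull
- stop_d (a joint): how far the small steel stop clip at the handle end of that tool's bay has been dragged out of place, m: 0 in place; it holds against 25 N and slips under a harder pull
- jar: bystander: glass storage jar with wire-clip flip-top lid, 90 mm across, 140 mm high; origin at centre of its underside
- pitcher: bystander: small white ceramic pitcher, 74 mm across, 95 mm high, handle to its +y; origin at centre of its underside
- rolling_pin: bystander: beech rolling pin lying along its y, 54 mm thick, 414 mm long; origin under its middle

How it is judged:
At the end, for the whole second after the job is handed in: both dragging tools are drawn out to within 5 mm of their stops and both easy-running ones are within 10 mm of home, no stop clip shifted by more than 5 mm (value of joint tool_b above 0.041 m and value of joint tool_d above 0.059 m and value of joint each of tool_a, tool_c below 0.01 m and value of joint each of stop_a, stop_b, stop_c, stop_d below 0.005 m); the robot touches nothing.
It fails at once if a stop clip pulled out of place by more than 5 mm (value of joint any of stop_a, stop_b, stop_c, stop_d above 0.005 m).
It fails at once if the jar, pitcher or rolling pin moved more than 20 mm (distance of any of jar, pitcher, rolling_pin from where it was at the start of the episode above 0.02 m).
It fails at once if an easy-running tool drawn out by more than 20 mm (value of joint any of tool_a, tool_c above 0.02 m).
It also fails if it takes over 61 s, if anything falls off the work surface, if the arm or the gripper's body presses on something with over 40 N, if the wrist force passes 120 N, or if a joint passes its speed limit or range.

ROBOT

A 7-joint arm with a two-finger parallel gripper is mounted at the origin on the work surface. World frame = base frame: x ahead of the robot, y to its left, z up, the work surface at z = 0. Lengths are in m, angles in rad, forces in N, time in s.
With the tool pointing down it reaches from about 0.4 to 0.875 m from the base axis. Payload 19.3 kg.
Tool frame: the origin (TCP) lies at the very end of the fingers, on their centre line; the grasp point (between the pads) lies 19 mm behind it; z points along the fingers, y is the line along which they close (so a half turn about z gives the same grasp; the last joint's range is limited). The gripper opens to 85 mm and grips with 20 to 120 N. Pads are 22 mm wide; open, the fingers measure 114 mm over their backs; the gripper's body (76 mm by 85 mm) begins 54 mm behind the grasp point. The pads swing forward as they close: fully open they stand 13 mm farther back than shut.
Start: joints at [1.266, 0.521, -0.036, 1.599, 0.021, 1.021, -0.113], TCP at [0.145, -0.608, 0.231] pointing down, gripper open.
Joint ranges: [-2.91, 2.91], [-0.3, 2.13], [-1.5, 1.42], [0.17, 2.43], [-1.26, 4.41], [0.16, 1.93], [-2.52, 2.52]. Speed limits (rad/s): [1.89, 1.89, 2.39, 2.39, 3.01, 3.01, 3.01].

INTERFACE

Orientations are given as [roll, pitch, yaw] about the fixed x, y, z axes, in that order (R = Rz(yaw) Ry(pitch) Rx(roll)).
In Python, from workcell import monitor, optics, job_done gives the robot as it stands.
- The arm moves only by the shell command python3 -m handwheel 'ROWS' [FORCE]. ROWS is JSON, a list of rows, each an object of numbers: "dx", "dy", "dz": the shift along the tool's x, y, z in cm; "wx", "wy", "wz": the turn, a rotation vector about the tool's x, y, z in rad; "claw": the opening in per cent of the stroke, from 0 (shut) to 100 (fully open). A call has 1 to 8 rows; each row shifts and turns the commanded pose from where the row before left it, along the tool's axes as they then stand; what a row does not reach is not made up. A row lasts 1/8 s, in which the tool goes at most 62.5 mm and 10.7 degrees, less where a joint would pass 70% of its speed; a pose out of reach is approached as far as the arm can. A call with a gripper value outside its range is refused whole. The fingers move at their own pace and stop on an object; FORCE is the grip in N (left out, the last holds). Time passes only in rows, so rows that do not move let the fingers close. It gives the time, the measured TCP pose, the force, the opening and the grip force at its end, in the units of the state.
- monitor.observe(): the state, without advancing time (a new reading comes with each control period).
- optics.grab_frame(name): name is "side" or "top" or "wrist"; returns a dict with "frame" (384x512x3 uint8, blue, green, red), "fovy" (degrees; the focal length in pixels is half the picture's height over the tangent of half this angle, whatever the lens; pixels are square), "cx", "cy" (the principal point, pixels), "R" (3x3) and "t" (3): a world point X has camera coordinates R X + t. Camera axes: x right, y down, z forward; pixel columns grow to the right and rows downward; lengths in m; the calibration is good to about 2 mm. A picture is of the moment at which its call begins. There is no depth.
- job_done(): hands the job in; it is judged then, once.
Trained networks look in the newest picture that a camera, given by its name, has taken for a name from the list of things; names that differ only in an ending like _2 or _b are one class to them, and where a whole thing is asked for, a point or a joint stands for the part that bears it (a point fixed in the world has none). Each returns a list of dicts, best first, with "p" (0 to 1); they miss things now and then, are a little off and sometimes report something else, mostly with a low value. They report only what shows in the picture. A call takes as long as a camera call.
- optics.masks_of(name, camera): "region" (384x512 bool, what is visible of it) and "rect" ([left, top, width, height] in pixels, round what is visible of it).
The state is a dict: "clock": time; "qpos": joint angles; "qd": joint speeds; "joint_efforts": joint torques, N m; "position": TCP position; "tool_rot": TCP orientation; "force": force on the tool from outside, world axes, zero at the start; "moment": the same for the moment, N m; "grip_width": finger opening in m; "finger_force": force on a finger pad.
Only numpy, scipy, OpenCV 4.12 (cv2) and the standard library are available. Lean on these libraries where they do the work, as an engineer would, in place of code of your own. Each camera call takes 0.05 s, during which the arm holds its last target. There are 200 camera calls.

## Working session

There is one attempt and no reset: what is moved stays moved. The work goes in short steps, Python scripts to look and compute and a shell command to move; the robot and the scene stay as the last step left them, time stands still between calls to the robot, and variables do not carry over. Pictures are saved under pics/ and viewed, at most 10 in all, crops included, and the job is handed in when it is done.

```bash
mkdir -p pics; ls; python3 - <<'E'
from workcell import monitor, optics
import cv2,numpy as np
s=monitor.observe()
for k,v in s.items(): print(k,np.round(v,4).tolist())
ims=[]
for c in ["top","side"]:
    f=optics.grab_frame(c); ims.append(f["frame"])
    print(c,f["fovy"],f["cx"],f["cy"],np.round(f["R"],4).tolist(),np.round(f["t"],4).tolist())
    for n in ["rack","tool_a","wheel_place_1","jar","pitcher","rolling_pin"]:
        try:
            for m in optics.masks_of(n,c)[:5]: print(n,round(m["p"],2),m["rect"])
        except Exception as e: print(n,e)
cv2.imwrite("pics/a.png",cv2.resize(ims[0],(800,600)))
cv2.imwrite("pics/b.png",ims[1])
E
```

```text
pics
clock 0.0
qpos [1.2658, 0.522, -0.0363, 1.6, 0.0212, 1.0211, -0.1128]
qd [-0.0003, 0.0001, -0.0012, 0.0011, 0.0007, -0.0018, 0.0006]
joint_efforts [-0.0003, -92.7122, 1.9798, -36.9929, 0.0177, 0.0083, 0.0001]
position [0.1453, -0.6075, 0.2307]
tool_rot [-3.1404, 0.0001, 0.2348]
force [-1.0338, -0.1213, 0.5947]
moment [0.0208, -0.0299, 0.0114]
finger_force 0.0
grip_width 0.0854
top 52.470412134443364 257.37974204364923 189.8473219006197 [[0.0076, -1.0, -0.003], [-0.9789, -0.0068, -0.2041], [0.204, 0.0045, -0.979]] [0.1082, 0.627, 0.8394]
rack 0.92 [208.7, 230.3, 176.3, 56.5]
tool_a 0.75 [356.4, 199.9, 20.7, 82.2]
tool_a 0.66 [220.8, 195.9, 22.4, 76.6]
tool_a 0.6 [309.0, 196.7, 23.8, 82.4]
tool_a 0.58 [264.4, 195.5, 27.4, 82.7]
wheel_place_1 0.95 [202.2, 219.1, 187.6, 73.2]
jar 0.74 [83.8, 186.1, 54.2, 47.1]
pitcher 0.94 [205.1, 121.7, 34.6, 33.5]
rolling_pin 0.69 [298.2, 121.6, 169.2, 23.6]
side 47.814774035545945 248.4110447723992 194.1769413476512 [[-0.9695, -0.2449, 0.0057], [-0.1516, 0.5814, -0.7994], [0.1924, -0.7759, -0.6008]] [0.6202, 0.0686, 1.0166]
rack 0.57 [258.8, 201.8, 78.7, 61.0]
tool_a 0.85 [272.1, 139.2, 70.0, 19.0]
tool_a 0.85 [262.6, 160.6, 73.2, 18.8]
tool_a 0.77 [239.2, 206.1, 81.6, 28.0]
tool_a 0.73 [255.0, 183.0, 74.8, 17.7]
wheel_place_1 0.73 [261.5, 209.3, 75.7, 54.4]
wheel_place_1 0.53 [240.3, 209.0, 87.7, 26.8]
jar 0.91 [192.2, 257.2, 58.2, 89.9]
pitcher 0.55 [167.4, 181.2, 30.8, 47.9]
rolling_pin 0.93 [196.1, 105.2, 47.3, 67.8]
```

View pics/a.png

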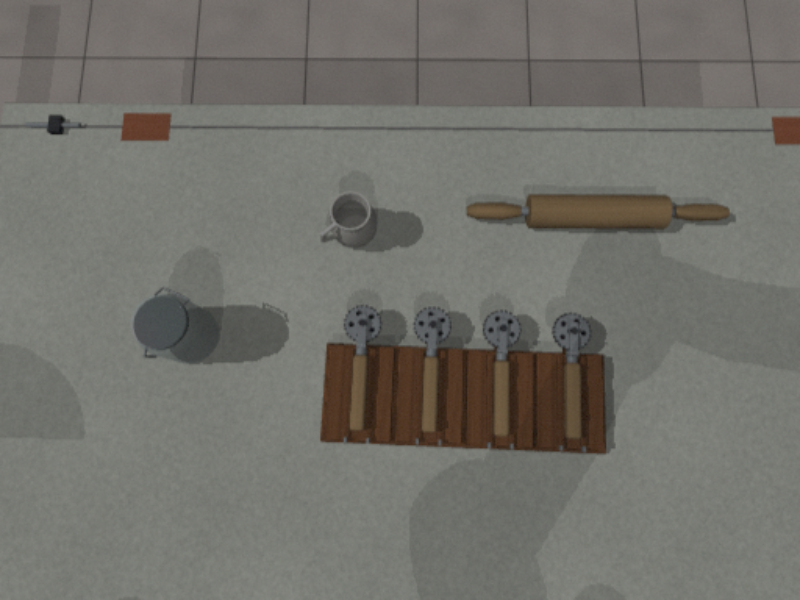

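View pics/b.png

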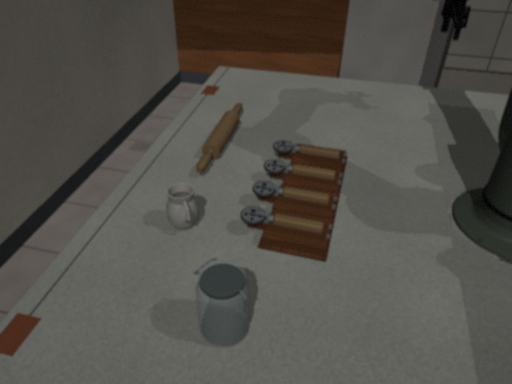

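The top view shows the rack with four tools. In the 800x600 picture the wheels lie at about (362,323), (432,325), (501,328) and (571,331), with the jar at left (162,322) and the pitcher and pin behind. The side view agrees, so next I compute the positions.

```bash
cat > h.py <<'E'
import numpy as np, cv2
from workcell import monitor, optics
from scipy.spatial.transform import Rotation as Ro
def ray(f,uv,z):
    R=np.array(f["R"]);t=np.array(f["t"]);F=192/np.tan(np.radians(f["fovy"]/2))
    c=-R.T@t; d=R.T@np.array([(uv[0]-f["cx"])/F,(uv[1]-f["cy"])/F,1])
    return c+d*(z-c[2])/d[2]
def to(goal,yaw):
    s=monitor.observe(); R=Ro.from_euler("xyz",s["tool_rot"]); G=Ro.from_euler("xyz",[np.pi,0,yaw])
    d=R.inv().apply(np.array(goal)-s["position"])*100; w=(R.inv()*G).as_rotvec()
    print("pos",np.round(s["position"],4),"rot",np.round(s["tool_rot"],4),"d cm",np.round(d,2),"w",np.round(w,3),"t",s["clock"])
E
python3 - <<'E'
from h import *
f=optics.grab_frame("top")
k=1.5625
W=np.array([ray(f,np.array(p)/k,.046) for p in [(571,331),(501,328),(432,325),(362,323)]])
C=np.array([ray(f,np.array(p)/k,.032) for p in [(329,344),(605,354),(604,452),(321,441)]])
print(W.round(4),np.linalg.norm(np.diff(W,axis=0),axis=1));print(C.round(4))
a=W[3]-W[0]; print("yaw",np.arctan2(-a[0],a[1]))
print("centre",C.mean(0), [np.linalg.norm(C[i]-C[i-1]) for i in range(4)])
g=optics.grab_frame("side")
for m in optics.masks_of("tool_a","side"):
    l,t,w,h=m["rect"]; print(m["p"],m["rect"],ray(g,(l+14,t+h*.45),.046).round(3))
for m in optics.masks_of("rack","top")[:1]:
    print(cv2.minAreaRect(np.argwhere(m["region"])[:,::-1].astype(np.float32)))
E
```

```text
[[ 0.5793 -0.1405  0.046 ]
 [ 0.5831 -0.0358  0.046 ]
 [ 0.5869  0.0677  0.046 ]
 [ 0.5892  0.173   0.046 ]] [0.10476804 0.10355435 0.10526419]
[[ 0.5589  0.2233  0.032 ]
 [ 0.5467 -0.1939  0.032 ]
 [ 0.4032 -0.1838  0.032 ]
 [ 0.4157  0.2305  0.032 ]]
yaw -0.03163884629410803
centre [0.48113515 0.01903721 0.032     ] [np.float64(0.14342249320089148), np.float64(0.4173854571473287), np.float64(0.14390061265596432), np.float64(0.4144326081124255)]
0.87 [255.5, 180.4, 75.1, 22.3] [0.568 0.078 0.046]
0.87 [261.0, 161.2, 77.2, 19.7] [ 0.573 -0.012  0.046]
0.84 [271.1, 140.9, 71.0, 17.2] [ 0.567 -0.123  0.046]
0.72 [240.5, 205.9, 83.1, 30.2] [0.578 0.191 0.046]
((295.963134765625, 254.0513458251953), (180.41526794433594, 64.48661804199219), 2.009553909301758)
```

```bash
python3 - <<'E'
from h import *
to([.579,-.1405,.16],-.0316)
E
```

```text
pos [ 0.1454 -0.6079  0.2313] rot [ 3.1416 -0.      0.2348] d cm [ 53.04 -35.37   7.13] w [ 0.    -0.     0.266] t 0.9
```

```bash
python3 -m handwheel '[{"dx":3.79,"dy":-2.53,"dz":0.3},{"dx":3.79,"dy":-2.53,"dz":0.3},{"dx":3.79,"dy":-2.53,"dz":0.3},{"dx":3.79,"dy":-2.53,"dz":0.3},{"dx":3.79,"dy":-2.53,"dz":0.3},{"dx":3.79,"dy":-2.53,"dz":0.3},{"dx":3.79,"dy":-2.53,"dz":0.3}]'
python3 -m handwheel '[{"dx":3.79,"dy":-2.53,"dz":0.3},{"dx":3.79,"dy":-2.53,"dz":0.3},{"dx":3.79,"dy":-2.53,"dz":0.3},{"dx":3.79,"dy":-2.53,"dz":0.3},{"dx":3.79,"dy":-2.53,"dz":0.3},{"wz":0.133},{"wz":0.133},{}]'
python3 - <<'E'
from h import *
to([.579,-.1405,.16],-.0316)
f=optics.grab_frame("wrist"); cv2.imwrite("pics/c.png",f["frame"])
F=192/np.tan(np.radians(f["fovy"]/2)); 
for p in [[.579,-.1405,.046],[.5831,-.0358,.046]]:
    q=np.array(f["R"])@p+f["t"]; print("pred",q[:2]/q[2]*F+[f["cx"],f["cy"]])
for m in optics.masks_of("tool_a","wrist"): print(m["p"],m["rect"])
E
```

```text
pos [ 0.1454 -0.6079  0.2313] rot [ 3.1416 -0.      0.2348] d cm [ 53.04 -35.37   7.13] w [ 0.    -0.     0.266] t 0.9
pred [-343.3582965 -708.4391779]
pred [-556.55128697 -805.47283162]schema error: expected keys dx, dy, dz, wx, wy, wz, claw
schema error: expected keys dx, dy, dz, wx, wy, wz, claw
```

```bash
python3 -m handwheel '[{"dx":3.79,"dy":-2.53,"dz":0.3,"wx":0,"wy":0,"wz":0,"claw":100},{"dx":3.79,"dy":-2.53,"dz":0.3,"wx":0,"wy":0,"wz":0,"claw":100},{"dx":3.79,"dy":-2.53,"dz":0.3,"wx":0,"wy":0,"wz":0,"claw":100},{"dx":3.79,"dy":-2.53,"dz":0.3,"wx":0,"wy":0,"wz":0,"claw":100},{"dx":3.79,"dy":-2.53,"dz":0.3,"wx":0,"wy":0,"wz":0,"claw":100},{"dx":3.79,"dy":-2.53,"dz":0.3,"wx":0,"wy":0,"wz":0,"claw":100},{"dx":3.79,"dy":-2.53,"dz":0.3,"wx":0,"wy":0,"wz":0,"claw":100}]'
python3 -m handwheel '[{"dx":3.79,"dy":-2.53,"dz":0.3,"wx":0,"wy":0,"wz":0,"claw":100},{"dx":3.79,"dy":-2.53,"dz":0.3,"wx":0,"wy":0,"wz":0,"claw":100},{"dx":3.79,"dy":-2.53,"dz":0.3,"wx":0,"wy":0,"wz":0,"claw":100},{"dx":3.79,"dy":-2.53,"dz":0.3,"wx":0,"wy":0,"wz":0,"claw":100},{"dx":3.79,"dy":-2.53,"dz":0.3,"wx":0,"wy":0,"wz":0,"claw":100},{"dx":0,"dy":0,"dz":0,"wx":0,"wy":0,"wz":0.133,"claw":100},{"dx":0,"dy":0,"dz":0,"wx":0,"wy":0,"wz":0.133,"claw":100},{"dx":0,"dy":0,"dz":0,"wx":0,"wy":0,"wz":0,"claw":100}]'
python3 - <<'E'
from h import *
to([.579,-.1405,.16],-.0316)
E
```

```text
clock: 1.88
position: [0.3632, -0.3728, 0.2104]
tool_rot: [3.141, -0.0, 0.235]
force: [0.9, -1.0, -1.2]
grip_width: 0.0854
finger_force: 0.0
clock: 2.88
position: [0.5172, -0.2066, 0.1954]
tool_rot: [3.141, -0.0, -0.03]
force: [-0.3, 1.0, -0.4]
grip_width: 0.0852
finger_force: 0.0
pos [ 0.5172 -0.2066  0.1954] rot [ 3.1413e+00 -1.0000e-04 -3.0300e-02] d cm [ 5.98 -6.8   3.53] w [ 0.    -0.     0.001] t 2.875
```

```bash
python3 -m handwheel '[{"dx":3,"dy":-3.4,"dz":0,"wx":0,"wy":0,"wz":0,"claw":100},{"dx":3,"dy":-3.4,"dz":1.5,"wx":0,"wy":0,"wz":0,"claw":100},{"dx":0,"dy":0,"dz":2,"wx":0,"wy":0,"wz":0,"claw":100},{"dx":0,"dy":0,"dz":0,"wx":0,"wy":0,"wz":0,"claw":100}]'
python3 - <<'E'
from h import *
to([.579,-.1405,.16],-.0316)
f=optics.grab_frame("wrist"); cv2.imwrite("pics/c.png",f["frame"])
F=192/np.tan(np.radians(f["fovy"]/2)); 
for p in [[.579,-.1405,.046],[.5831,-.0358,.046]]:
    q=np.array(f["R"])@p+f["t"]; print("pred",q[:2]/q[2]*F+[f["cx"],f["cy"]],q)
for m in optics.masks_of("tool_a","wrist"): print(m["p"],m["rect"])
E
```

```text
clock: 3.38
position: [0.5784, -0.1405, 0.1591]
tool_rot: [-3.141, 0.002, -0.028]
force: [-0.6, 0.5, -0.0]
grip_width: 0.0853
finger_force: 0.0
pos [ 0.5784 -0.1405  0.1591] rot [-3.1413e+00  2.5000e-03 -2.8200e-02] d cm [ 0.06 -0.01 -0.09] w [-0.     0.002  0.003] t 3.375
pred [257.16346741 187.3135728 ] [ 0.00094371 -0.0038781   0.26639051]
pred [143.089939   186.07525791] [-0.1038301  -0.00501177  0.26613755]
0.8 [227.5, 158.3, 66.2, 169.7]
0.62 [0.0, 152.3, 76.9, 159.0]
0.61 [110.9, 158.1, 69.2, 168.5]
```

View pics/c.png

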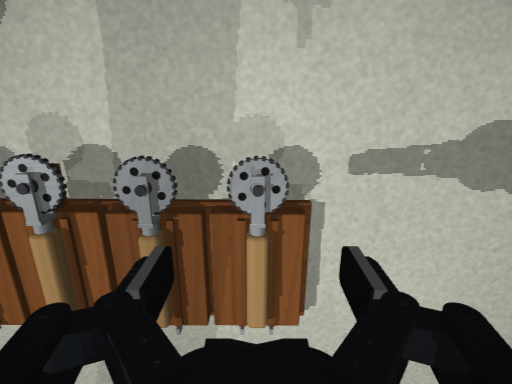

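The wrist view shows wheel 1 centred at (258,185), within 2 px of the prediction (257,187). Wheel 2 at (145,185) agrees as well. I'll descend and grip the rim.

```bash
python3 -m handwheel '[{"dx":0.2,"dy":0.07,"dz":3.5,"wx":0,"wy":-0.002,"wz":0.003,"claw":100},{"dx":0,"dy":0,"dz":4,"wx":0,"wy":0,"wz":0,"claw":100},{"dx":0,"dy":0,"dz":4,"wx":0,"wy":0,"wz":0,"claw":100},{"dx":0,"dy":0,"dz":2.6,"wx":0,"wy":0,"wz":0,"claw":100},{"dx":0,"dy":0,"dz":0,"wx":0,"wy":0,"wz":0,"claw":0},{"dx":0,"dy":0,"dz":0,"wx":0,"wy":0,"wz":0,"claw":0},{"dx":0,"dy":0,"dz":0,"wx":0,"wy":0,"wz":0,"claw":0}]' 22
python3 -c "
from h import *
s=monitor.observe()
print(s['position'],s['force'],s['moment'])"
```

```text
clock: 4.35
position: [0.5816, -0.1417, 0.0209]
tool_rot: [3.141, 0.0, -0.034]
force: [0.1, 0.5, 3.0]
grip_width: 0.0539
finger_force: 22.9
[ 0.58164186 -0.14171059  0.02088574] [0.13600671 0.54185708 3.03004385] [0.09076452 0.17740206 0.00883289]
```

```bash
python3 -m handwheel '[{"dx":0,"dy":0,"dz":0,"wx":0,"wy":0,"wz":0.06,"claw":0},{"dx":0,"dy":0,"dz":0,"wx":0,"wy":0,"wz":0.06,"claw":0},{"dx":0,"dy":0,"dz":0,"wx":0,"wy":0,"wz":0.06,"claw":0}]'
python3 -c "
from h import *
s=monitor.observe()
print(s['force'],s['moment'],s['joint_efforts'][6])"
python3 -m handwheel '[{"dx":0,"dy":0,"dz":0,"wx":0,"wy":0,"wz":-0.06,"claw":0},{"dx":0,"dy":0,"dz":0,"wx":0,"wy":0,"wz":-0.06,"claw":0},{"dx":0,"dy":0,"dz":0,"wx":0,"wy":0,"wz":-0.06,"claw":0}]'
python3 -c "
from h import *
s=monitor.observe()
print(s['force'],s['moment'],s['joint_efforts'][6])"
```

```text
clock: 4.72
position: [0.5816, -0.1421, 0.0207]
tool_rot: [3.141, 0.0, -0.216]
force: [-1.2, -1.9, 4.5]
grip_width: 0.0538
finger_force: 23.1
[-1.21815355 -1.92532919  4.52022689] [-0.47460612  0.34721331  0.00858305] 1.0969001054763794
clock: 5.1
position: [0.5817, -0.1417, 0.0207]
tool_rot: [3.141, 0.0, -0.032]
force: [-1.2, 1.0, 5.3]
grip_width: 0.0541
finger_force: 23.1
[-1.18528361  1.00831595  5.2808343 ] [ 0.20618045  0.2707509  -0.06182618] -1.111074574291706
```

```bash
python3 -c "
from h import *
to([.5845,-.0376,.08],-.0316)"
python3 -m handwheel '[{"dx":0,"dy":0,"dz":0,"wx":0,"wy":0,"wz":0,"claw":100},{"dx":0,"dy":0,"dz":0,"wx":0,"wy":0,"wz":0,"claw":100},{"dx":0,"dy":0,"dz":-3,"wx":0,"wy":0,"wz":0,"claw":100},{"dx":0,"dy":0,"dz":-3,"wx":0,"wy":0,"wz":0,"claw":100}]'
```

```text
pos [ 0.5817 -0.1417  0.0207] rot [ 3.1412e+00  1.0000e-04 -3.2400e-02] d cm [ -0.06 -10.41  -5.93] w [ 0.     0.    -0.001] t 5.1
clock: 5.6
position: [0.5809, -0.1414, 0.08]
tool_rot: [-3.142, 0.002, -0.035]
force: [0.2, 0.7, 0.3]
grip_width: 0.0855
finger_force: 0.0
```

```bash
python3 -m handwheel '[{"dx":0,"dy":-3.5,"dz":0,"wx":0,"wy":0,"wz":0,"claw":100},{"dx":0,"dy":-3.5,"dz":0,"wx":0,"wy":0,"wz":0,"claw":100},{"dx":0,"dy":-3.4,"dz":0,"wx":0,"wy":0,"wz":0,"claw":100},{"dx":0,"dy":0,"dz":0,"wx":0,"wy":0,"wz":0,"claw":100},{"dx":0,"dy":0,"dz":0,"wx":0,"wy":0,"wz":0,"claw":100}]'
python3 - <<'E'
from h import *
to([.5845,-.0376,.02],-.0316)
f=optics.grab_frame("wrist"); cv2.imwrite("pics/d.png",f["frame"])
F=192/np.tan(np.radians(f["fovy"]/2)); 
for p in [[.5845,-.0376,.046]]:
    q=np.array(f["R"])@p+f["t"]; print("pred",q[:2]/q[2]*F+[f["cx"],f["cy"]],q)
E
```

```text
clock: 6.22
position: [0.5846, -0.0382, 0.0794]
tool_rot: [3.141, 0.002, -0.035]
force: [-0.3, -0.3, 1.0]
grip_width: 0.0856
finger_force: 0.0
pos [ 0.5846 -0.0382  0.0794] rot [ 3.1411e+00  1.9000e-03 -3.5100e-02] d cm [-0.   -0.06  5.94] w [ 0.001  0.002 -0.003] t 6.225
pred [256.6434608  224.69055765] [0.0003337  0.02184601 0.19090508]
```

View pics/d.png

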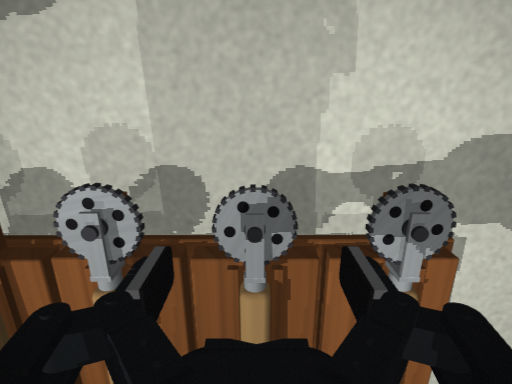

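Wheel 2 is centred at (255,225), 1.5 px from the prediction. I'll go down, grip and test it.

```bash
python3 -m handwheel '[{"dx":0,"dy":-0.1,"dz":3,"wx":0,"wy":0,"wz":0,"claw":100},{"dx":0,"dy":0,"dz":2.9,"wx":0,"wy":0,"wz":0,"claw":100},{"dx":0,"dy":0,"dz":0,"wx":0,"wy":0,"wz":0,"claw":0},{"dx":0,"dy":0,"dz":0,"wx":0,"wy":0,"wz":0,"claw":0},{"dx":0,"dy":0,"dz":0,"wx":0,"wy":0,"wz":0,"claw":0}]' 22
python3 -c "
from h import *
s=monitor.observe()
print(s['force'],s['moment'])"
python3 -m handwheel '[{"dx":0,"dy":0,"dz":0,"wx":0,"wy":0,"wz":0.06,"claw":0},{"dx":0,"dy":0,"dz":0,"wx":0,"wy":0,"wz":0.06,"claw":0},{"dx":0,"dy":0,"dz":0,"wx":0,"wy":0,"wz":0.06,"claw":0}]'
python3 -c "
from h import *
s=monitor.observe()
print(s['force'],s['moment'],s['joint_efforts'][6])"
python3 -m handwheel '[{"dx":0,"dy":0,"dz":0,"wx":0,"wy":0,"wz":-0.06,"claw":0},{"dx":0,"dy":0,"dz":0,"wx":0,"wy":0,"wz":-0.06,"claw":0},{"dx":0,"dy":0,"dz":0,"wx":0,"wy":0,"wz":-0.06,"claw":0}]'
python3 -c "
from h import *
s=monitor.observe()
print(s['force'],s['moment'],s['joint_efforts'][6])"
```

```text
clock: 6.9
position: [0.5848, -0.0369, 0.0214]
tool_rot: [3.141, 0.001, -0.035]
force: [-1.5, -0.3, -0.0]
grip_width: 0.0538
finger_force: 23.3
[-1.4789669  -0.29478007 -0.04436124] [-0.0768164   0.27495547  0.05053759]
clock: 7.28
position: [0.5848, -0.0373, 0.0213]
tool_rot: [3.141, 0.001, -0.217]
force: [-2.4, -3.8, -0.0]
grip_width: 0.054
finger_force: 23.4
[-2.37135667 -3.78066051 -0.0373683 ] [-0.7636401   0.41353314  0.24746169] 0.8679699338972569
clock: 7.65
position: [0.5849, -0.0368, 0.0213]
tool_rot: [3.141, 0.001, -0.033]
force: [-2.7, -0.5, 2.1]
grip_width: 0.0533
finger_force: 23.4
[-2.67452745 -0.4567091   2.05982961] [ 0.09531183  0.41734236 -0.17335069] -0.8905214443802834
```

Bay 2 drags (Mz about ±0.21 N m), while bay 1 was ±0.035. I'll draw bay 2 now by the handle.

```bash
python3 -m handwheel '[{"dx":0,"dy":0,"dz":0,"wx":0,"wy":0,"wz":0,"claw":100},{"dx":0,"dy":0,"dz":0,"wx":0,"wy":0,"wz":0,"claw":100},{"dx":0,"dy":0,"dz":-3,"wx":0,"wy":0,"wz":0,"claw":100},{"dx":0,"dy":0,"dz":-2,"wx":0,"wy":0,"wz":0,"claw":100},{"dx":-3.1,"dy":0,"dz":0,"wx":0,"wy":0,"wz":0,"claw":90},{"dx":-3.1,"dy":0,"dz":0,"wx":0,"wy":0,"wz":0,"claw":80},{"dx":0,"dy":0,"dz":1.7,"wx":0,"wy":0,"wz":0,"claw":70},{"dx":0,"dy":0,"dz":1.5,"wx":0,"wy":0,"wz":0,"claw":50}]'
python3 -m handwheel '[{"dx":0,"dy":0,"dz":0,"wx":0,"wy":0,"wz":0,"claw":0},{"dx":0,"dy":0,"dz":0,"wx":0,"wy":0,"wz":0,"claw":0},{"dx":0,"dy":0,"dz":0,"wx":0,"wy":0,"wz":0,"claw":0},{"dx":0,"dy":0,"dz":0,"wx":0,"wy":0,"wz":0,"claw":0}]' 40
```

```text
clock: 8.65
position: [0.5233, -0.0343, 0.0378]
tool_rot: [-3.142, 0.001, -0.035]
force: [0.2, 0.9, -0.7]
grip_width: 0.0433
finger_force: 0.0
clock: 9.15
position: [0.5232, -0.0347, 0.0383]
tool_rot: [3.141, 0.002, -0.035]
force: [-2.3, -1.9, 10.2]
grip_width: 0.021
finger_force: 44.4
```

```bash
python3 -m handwheel '[{"dx":0,"dy":0,"dz":0,"wx":0,"wy":0,"wz":0,"claw":45},{"dx":0,"dy":0,"dz":-0.3,"wx":0,"wy":0,"wz":0,"claw":45},{"dx":0,"dy":0,"dz":0,"wx":0,"wy":0,"wz":0,"claw":0},{"dx":0,"dy":0,"dz":0,"wx":0,"wy":0,"wz":0,"claw":0},{"dx":0,"dy":0,"dz":0,"wx":0,"wy":0,"wz":0,"claw":0}]' 40
python3 -m handwheel '[{"dx":-0.5,"dy":0,"dz":0,"wx":0,"wy":0,"wz":0,"claw":0},{"dx":-0.5,"dy":0,"dz":0,"wx":0,"wy":0,"wz":0,"claw":0}]' 40
```

```text
clock: 9.78
position: [0.5228, -0.0347, 0.0416]
tool_rot: [3.141, 0.002, -0.035]
force: [-0.7, -4.0, 4.5]
grip_width: 0.0209
finger_force: 42.7
clock: 10.02
position: [0.5136, -0.0343, 0.0417]
tool_rot: [3.141, -0.0, -0.035]
force: [5.2, -3.9, 0.8]
grip_width: 0.021
finger_force: 42.2
```

```bash
python3 -m handwheel '[{"dx":-0.5,"dy":0,"dz":0,"wx":0,"wy":0,"wz":0,"claw":0},{"dx":-0.5,"dy":0,"dz":0,"wx":0,"wy":0,"wz":0,"claw":0},{"dx":-0.5,"dy":0,"dz":0,"wx":0,"wy":0,"wz":0,"claw":0},{"dx":-0.5,"dy":0,"dz":0,"wx":0,"wy":0,"wz":0,"claw":0},{"dx":-0.5,"dy":0,"dz":0,"wx":0,"wy":0,"wz":0,"claw":0},{"dx":-0.5,"dy":0,"dz":0,"wx":0,"wy":0,"wz":0,"claw":0},{"dx":0,"dy":0,"dz":0,"wx":0,"wy":0,"wz":0,"claw":0}]'
python3 -m handwheel '[{"dx":-0.1,"dy":0,"dz":0,"wx":0,"wy":0,"wz":0,"claw":0},{"dx":-0.1,"dy":0,"dz":0,"wx":0,"wy":0,"wz":0,"claw":0},{"dx":-0.1,"dy":0,"dz":0,"wx":0,"wy":0,"wz":0,"claw":0}]'
```

```text
clock: 10.9
position: [0.4828, -0.0333, 0.0417]
tool_rot: [3.141, 0.001, -0.035]
force: [2.2, -3.7, 3.3]
grip_width: 0.0204
finger_force: 42.4
clock: 11.28
position: [0.4805, -0.0332, 0.0417]
tool_rot: [3.141, 0.0, -0.035]
force: [6.0, -5.2, 0.3]
grip_width: 0.0206
finger_force: 42.2
```

```bash
python3 -m handwheel '[{"dx":-0.1,"dy":0,"dz":0,"wx":0,"wy":0,"wz":0,"claw":0},{"dx":-0.1,"dy":0,"dz":0,"wx":0,"wy":0,"wz":0,"claw":0}]'
python3 -m handwheel '[{"dx":-0.1,"dy":0,"dz":0,"wx":0,"wy":0,"wz":0,"claw":0}]'
```

```text
clock: 11.52
position: [0.4786, -0.0332, 0.0417]
tool_rot: [3.141, 0.0, -0.035]
force: [4.2, -4.7, 1.8]
grip_width: 0.021
finger_force: 42.2
clock: 11.65
position: [0.4776, -0.0331, 0.0417]
tool_rot: [3.141, 0.0, -0.035]
force: [5.0, -4.6, 1.4]
grip_width: 0.0208
finger_force: 42.2
```

```bash
python3 -m handwheel '[{"dx":-0.1,"dy":0,"dz":0,"wx":0,"wy":0,"wz":0,"claw":0}]'
```

```text
clock: 11.78
position: [0.4766, -0.0331, 0.0417]
tool_rot: [3.141, 0.0, -0.035]
force: [4.9, -4.5, 2.0]
grip_width: 0.0207
finger_force: 42.2
```

```bash
python3 -m handwheel '[{"dx":-0.1,"dy":0,"dz":0,"wx":0,"wy":0,"wz":0,"claw":0}]'
```

```text
clock: 11.9
position: [0.4755, -0.0331, 0.0417]
tool_rot: [3.141, 0.0, -0.035]
force: [5.1, -5.0, 1.8]
grip_width: 0.0205
finger_force: 42.2
```

```bash
python3 -m handwheel '[{"dx":-0.1,"dy":0,"dz":0,"wx":0,"wy":0,"wz":0,"claw":0},{"dx":-0.1,"dy":0,"dz":0,"wx":0,"wy":0,"wz":0,"claw":0}]'
```

```text
clock: 12.15
position: [0.4735, -0.0329, 0.0417]
tool_rot: [3.141, 0.0, -0.035]
force: [5.1, -4.5, 1.3]
grip_width: 0.021
finger_force: 42.2
```

```bash
python3 -m handwheel '[{"dx":-0.1,"dy":0,"dz":0,"wx":0,"wy":0,"wz":0,"claw":0},{"dx":-0.1,"dy":0,"dz":0,"wx":0,"wy":0,"wz":0,"claw":0}]'
```

```text
clock: 12.4
position: [0.4715, -0.0329, 0.0417]
tool_rot: [3.141, 0.0, -0.035]
force: [5.2, -5.4, 1.6]
grip_width: 0.021
finger_force: 42.2
```

```bash
python3 - <<'E'
from h import *
f=optics.grab_frame("wrist"); cv2.imwrite("pics/e.png",f["frame"])
E
```

```text
(no output)
```

View pics/e.png

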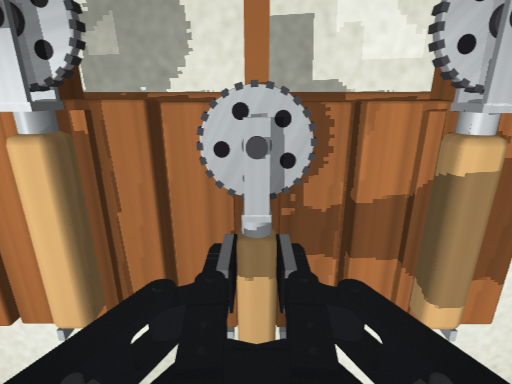

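The wheel of bay 2 has come out with the gripper: its centre (257,147) is now over the board, and it shows well apart from its neighbours. Force is steady at 5 N at 51 mm drawn, so I keep going.

```bash
python3 -m handwheel '[{"dx":-0.1,"dy":0,"dz":0,"wx":0,"wy":0,"wz":0,"claw":0},{"dx":-0.1,"dy":0,"dz":0,"wx":0,"wy":0,"wz":0,"claw":0}]'
```

```text
clock: 12.7
position: [0.4695, -0.0328, 0.0417]
tool_rot: [3.141, 0.0, -0.035]
force: [5.3, -4.2, 1.6]
grip_width: 0.0208
finger_force: 42.2
```

```bash
python3 -m handwheel '[{"dx":-0.1,"dy":0,"dz":0,"wx":0,"wy":0,"wz":0,"claw":0},{"dx":-0.1,"dy":0,"dz":0,"wx":0,"wy":0,"wz":0,"claw":0}]'
```

```text
clock: 12.95
position: [0.4675, -0.0328, 0.0417]
tool_rot: [3.141, 0.0, -0.035]
force: [4.8, -4.3, 1.3]
grip_width: 0.0207
finger_force: 42.2
```

```bash
python3 -m handwheel '[{"dx":-0.1,"dy":0,"dz":0,"wx":0,"wy":0,"wz":0,"claw":0},{"dx":-0.1,"dy":0,"dz":0,"wx":0,"wy":0,"wz":0,"claw":0}]'
```

```text
clock: 13.2
position: [0.4655, -0.0327, 0.0417]
tool_rot: [3.141, 0.0, -0.035]
force: [4.8, -4.4, 0.5]
grip_width: 0.0208
finger_force: 42.2
```

```bash
python3 -m handwheel '[{"dx":-0.1,"dy":0,"dz":0,"wx":0,"wy":0,"wz":0,"claw":0},{"dx":-0.1,"dy":0,"dz":0,"wx":0,"wy":0,"wz":0,"claw":0}]'
```

```text
clock: 13.45
position: [0.4636, -0.0326, 0.0417]
tool_rot: [3.141, 0.0, -0.035]
force: [5.0, -5.8, 1.9]
grip_width: 0.0209
finger_force: 42.2
```

```bash
python3 -m handwheel '[{"dx":-0.1,"dy":0,"dz":0,"wx":0,"wy":0,"wz":0,"claw":0},{"dx":-0.1,"dy":0,"dz":0,"wx":0,"wy":0,"wz":0,"claw":0}]'
```

```text
clock: 13.7
position: [0.4615, -0.0326, 0.0417]
tool_rot: [3.141, 0.0, -0.035]
force: [4.6, -4.9, 0.6]
grip_width: 0.0208
finger_force: 42.2
```

```bash
python3 -m handwheel '[{"dx":-0.1,"dy":0,"dz":0,"wx":0,"wy":0,"wz":0,"claw":0}]'
```

```text
clock: 13.82
position: [0.4605, -0.0325, 0.0417]
tool_rot: [3.141, 0.0, -0.035]
force: [5.5, -4.2, 1.4]
grip_width: 0.0206
finger_force: 42.2
```

```bash
python3 -m handwheel '[{"dx":-0.1,"dy":0,"dz":0,"wx":0,"wy":0,"wz":0,"claw":0}]'
```

```text
clock: 13.95
position: [0.4595, -0.0325, 0.0417]
tool_rot: [3.141, 0.0, -0.035]
force: [4.7, -4.9, 0.6]
grip_width: 0.0211
finger_force: 42.2
```

```bash
python3 -m handwheel '[{"dx":-0.1,"dy":0,"dz":0,"wx":0,"wy":0,"wz":0,"claw":0}]'
```

```text
clock: 14.08
position: [0.4588, -0.0324, 0.0418]
tool_rot: [3.142, -0.0, -0.035]
force: [8.2, -6.3, -2.1]
grip_width: 0.0207
finger_force: 41.9
```

```bash
python3 -m handwheel '[{"dx":-0.05,"dy":0,"dz":0,"wx":0,"wy":0,"wz":0,"claw":0}]'
```

```text
clock: 14.2
position: [0.4588, -0.0325, 0.0418]
tool_rot: [-3.142, -0.001, -0.035]
force: [10.5, -6.0, -3.9]
grip_width: 0.0209
finger_force: 41.6
```

The stop is felt at 64 mm, where the force rises and motion ceases. I'll release and go to bay 3.

```bash
python3 -m handwheel '[{"dx":0,"dy":0,"dz":0,"wx":0,"wy":0,"wz":0,"claw":60},{"dx":0,"dy":0,"dz":0,"wx":0,"wy":0,"wz":0,"claw":80},{"dx":0,"dy":0,"dz":-3,"wx":0,"wy":0,"wz":0,"claw":100},{"dx":0,"dy":0,"dz":-2,"wx":0,"wy":0,"wz":0,"claw":100},{"dx":0,"dy":0,"dz":0,"wx":0,"wy":0,"wz":0,"claw":100}]'
python3 -c "
from h import *
to([.588,.0672,.08],-.033)"
```

```text
clock: 14.82
position: [0.4578, -0.0321, 0.0925]
tool_rot: [-3.141, 0.0, -0.034]
force: [0.0, -0.3, -0.3]
grip_width: 0.0851
finger_force: 0.0
pos [ 0.4578 -0.0321  0.0925] rot [-3.1414e+00  2.0000e-04 -3.4200e-02] d cm [ 12.68 -10.37   1.25] w [-0.     0.    -0.001] t 14.825
```

```bash
python3 -m handwheel '[{"dx":3.2,"dy":-2.6,"dz":0,"wx":0,"wy":0,"wz":0,"claw":100},{"dx":3.2,"dy":-2.6,"dz":0,"wx":0,"wy":0,"wz":0,"claw":100},{"dx":3.2,"dy":-2.6,"dz":0,"wx":0,"wy":0,"wz":0,"claw":100},{"dx":3.1,"dy":-2.6,"dz":1.2,"wx":0,"wy":0,"wz":0,"claw":100},{"dx":0,"dy":0,"dz":0,"wx":0,"wy":0,"wz":0,"claw":100},{"dx":0,"dy":0,"dz":0,"wx":0,"wy":0,"wz":0,"claw":100}]'
python3 - <<'E'
from h import *
to([.588,.0672,.021],-.033)
f=optics.grab_frame("wrist"); cv2.imwrite("pics/f.png",f["frame"])
F=192/np.tan(np.radians(f["fovy"]/2)); 
for p in [[.588,.0672,.046],[.5904,.173,.046]]:
    q=np.array(f["R"])@p+f["t"]; print("pred",q[:2]/q[2]*F+[f["cx"],f["cy"]],q)
E
```

```text
clock: 15.58
position: [0.5868, 0.0671, 0.0783]
tool_rot: [3.141, 0.004, -0.034]
force: [-0.3, -0.4, 1.3]
grip_width: 0.0852
finger_force: 0.0
pos [0.5868 0.0671 0.0783] rot [ 3.141   0.0038 -0.0342] d cm [ 0.14 -0.02  5.73] w [ 0.001  0.004 -0.001] t 15.575
pred [257.26499153 223.45293493] [0.00073732 0.02086462 0.18939819]
pred [ 95.70283849 225.13042252] [-0.10508301  0.02200673  0.18979194]
```

View pics/f.png

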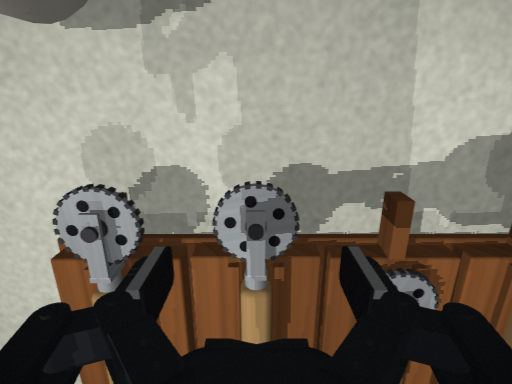

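Wheel 3 is at (256,223), as predicted. I'll grip and test it.

```bash
python3 -m handwheel '[{"dx":0.1,"dy":-0.05,"dz":3,"wx":0,"wy":0,"wz":0,"claw":100},{"dx":0,"dy":0,"dz":2.8,"wx":0,"wy":0,"wz":0,"claw":100},{"dx":0,"dy":0,"dz":0,"wx":0,"wy":0,"wz":0,"claw":0},{"dx":0,"dy":0,"dz":0,"wx":0,"wy":0,"wz":0,"claw":0},{"dx":0,"dy":0,"dz":0,"wx":0,"wy":0,"wz":0,"claw":0}]' 22
python3 -m handwheel '[{"dx":0,"dy":0,"dz":0,"wx":0,"wy":0,"wz":0.06,"claw":0},{"dx":0,"dy":0,"dz":0,"wx":0,"wy":0,"wz":0.06,"claw":0},{"dx":0,"dy":0,"dz":0,"wx":0,"wy":0,"wz":0.06,"claw":0}]'
python3 -c "
from h import *
s=monitor.observe()
print(s['force'],s['moment'],s['joint_efforts'][6])"
python3 -m handwheel '[{"dx":0,"dy":0,"dz":0,"wx":0,"wy":0,"wz":-0.06,"claw":0},{"dx":0,"dy":0,"dz":0,"wx":0,"wy":0,"wz":-0.06,"claw":0},{"dx":0,"dy":0,"dz":0,"wx":0,"wy":0,"wz":-0.06,"claw":0}]'
python3 -c "
from h import *
s=monitor.observe()
print(s['force'],s['moment'],s['joint_efforts'][6])"
```

```text
clock: 16.25
position: [0.5888, 0.0677, 0.0224]
tool_rot: [-3.142, 0.001, -0.035]
force: [-3.3, -1.1, 1.2]
grip_width: 0.054
finger_force: 23.2
clock: 16.62
position: [0.5887, 0.0674, 0.0222]
tool_rot: [3.141, 0.001, -0.217]
force: [-3.4, -2.2, 2.4]
grip_width: 0.054
finger_force: 23.4
[-3.4073879  -2.19067952  2.39055818] [-0.63844046  0.65259236 -0.02357888] 1.1106287688016891
clock: 17.0
position: [0.5888, 0.0677, 0.0223]
tool_rot: [3.141, 0.001, -0.032]
force: [-3.6, 0.3, 2.0]
grip_width: 0.0541
finger_force: 23.3
[-3.59434159  0.293966    2.02839291] [-0.18129054  0.62720024 -0.00837154] -1.1308256909251213
```

Bay 3 runs easily. I'll test bay 4 to confirm.

```bash
python3 -m handwheel '[{"dx":0,"dy":0,"dz":0,"wx":0,"wy":0,"wz":0,"claw":100},{"dx":0,"dy":0,"dz":0,"wx":0,"wy":0,"wz":0,"claw":100},{"dx":0,"dy":0,"dz":-3,"wx":0,"wy":0,"wz":0,"claw":100},{"dx":0,"dy":0,"dz":-2.8,"wx":0,"wy":0,"wz":0,"claw":100},{"dx":-0.1,"dy":-3.5,"dz":0,"wx":0,"wy":0,"wz":0,"claw":100},{"dx":-0.2,"dy":-3.5,"dz":0,"wx":0,"wy":0,"wz":0,"claw":100},{"dx":-0.1,"dy":-3.4,"dz":0,"wx":0,"wy":0,"wz":0,"claw":100},{"dx":0,"dy":0,"dz":0,"wx":0,"wy":0,"wz":0,"claw":100}]'
python3 - <<'E'
from h import *
to([.589,.1718,.021],-.033)
f=optics.grab_frame("wrist"); cv2.imwrite("pics/g.png",f["frame"])
F=192/np.tan(np.radians(f["fovy"]/2)); 
for p in [[.589,.1718,.046]]:
    q=np.array(f["R"])@p+f["t"]; print("pred",q[:2]/q[2]*F+[f["cx"],f["cy"]],q)
E
```

```text
clock: 18.0
position: [0.5879, 0.1754, 0.0795]
tool_rot: [-3.14, 0.002, -0.031]
force: [-0.1, -0.6, 0.3]
grip_width: 0.0852
finger_force: 0.0
pos [0.5879 0.1754 0.0795] rot [-3.14e+00  1.70e-03 -3.13e-02] d cm [0.13 0.37 5.85] w [-0.002  0.002  0.002] t 18.0
pred [263.02380721 222.81747642] [0.00452863 0.02057264 0.19054092]
```

View pics/g.png

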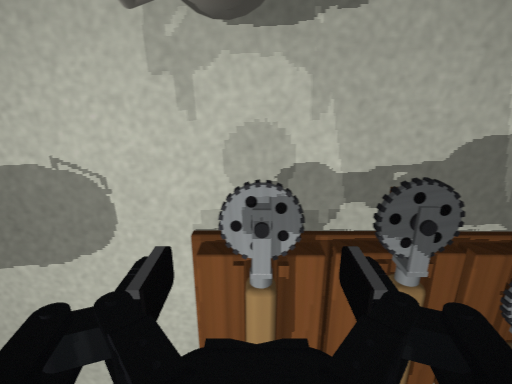

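Wheel 4 is at (262,222), 1 px from the prediction. I'll shift 3 mm and test it.

```bash
python3 -m handwheel '[{"dx":0.15,"dy":0.3,"dz":3,"wx":0,"wy":0,"wz":0,"claw":100},{"dx":0,"dy":0,"dz":2.8,"wx":0,"wy":0,"wz":0,"claw":100},{"dx":0,"dy":0,"dz":0,"wx":0,"wy":0,"wz":0,"claw":0},{"dx":0,"dy":0,"dz":0,"wx":0,"wy":0,"wz":0,"claw":0},{"dx":0,"dy":0,"dz":0,"wx":0,"wy":0,"wz":0,"claw":0}]' 22
python3 -m handwheel '[{"dx":0,"dy":0,"dz":0,"wx":0,"wy":0,"wz":0.06,"claw":0},{"dx":0,"dy":0,"dz":0,"wx":0,"wy":0,"wz":0.06,"claw":0},{"dx":0,"dy":0,"dz":0,"wx":0,"wy":0,"wz":0.06,"claw":0}]'
python3 -c "
from h import *
s=monitor.observe()
print(s['force'],s['moment'],s['joint_efforts'][6])"
python3 -m handwheel '[{"dx":0,"dy":0,"dz":0,"wx":0,"wy":0,"wz":-0.06,"claw":0},{"dx":0,"dy":0,"dz":0,"wx":0,"wy":0,"wz":-0.06,"claw":0},{"dx":0,"dy":0,"dz":0,"wx":0,"wy":0,"wz":-0.06,"claw":0}]'
python3 -c "
from h import *
s=monitor.observe()
print(s['force'],s['moment'],s['joint_efforts'][6])"
```

```text
clock: 18.68
position: [0.59, 0.1716, 0.0231]
tool_rot: [-3.138, 0.0, -0.033]
force: [-3.1, 12.8, 0.0]
grip_width: 0.0536
finger_force: 23.0
clock: 19.05
position: [0.59, 0.1713, 0.0231]
tool_rot: [-3.138, 0.001, -0.215]
force: [-3.0, 10.2, 0.4]
grip_width: 0.0535
finger_force: 23.0
[-3.0274299  10.18805773  0.44370848] [2.29105976 0.64294689 0.23846574] 0.9317171014845371
clock: 19.42
position: [0.5901, 0.1717, 0.0232]
tool_rot: [-3.138, 0.0, -0.031]
force: [-3.9, 12.3, -0.1]
grip_width: 0.0535
finger_force: 23.2
[-3.90626417 12.27986292 -0.08200209] [ 2.85675915  0.61851199 -0.30540028] -0.8880260400474072
```

Bay 4 drags (Mz about ±0.27). I'll draw it by its handle.

```bash
python3 -m handwheel '[{"dx":0,"dy":0,"dz":0,"wx":0,"wy":0,"wz":0,"claw":100},{"dx":0,"dy":0,"dz":0,"wx":0,"wy":0,"wz":0,"claw":100},{"dx":0,"dy":-0.2,"dz":-3,"wx":0,"wy":0,"wz":0,"claw":100},{"dx":0,"dy":0,"dz":-2,"wx":0,"wy":0,"wz":0,"claw":100},{"dx":-3.1,"dy":0,"dz":0,"wx":0,"wy":0,"wz":0,"claw":90},{"dx":-3.1,"dy":0,"dz":0,"wx":0,"wy":0,"wz":0,"claw":80},{"dx":0,"dy":0,"dz":1.6,"wx":0,"wy":0,"wz":0,"claw":70},{"dx":0,"dy":0,"dz":1.5,"wx":0,"wy":0,"wz":0,"claw":50}]'
python3 -m handwheel '[{"dx":0,"dy":0,"dz":0,"wx":0,"wy":0,"wz":0,"claw":0},{"dx":0,"dy":0,"dz":0,"wx":0,"wy":0,"wz":0,"claw":0},{"dx":0,"dy":0,"dz":0,"wx":0,"wy":0,"wz":0,"claw":0},{"dx":0,"dy":0,"dz":0,"wx":0,"wy":0,"wz":0,"claw":0}]' 40
```

```text
clock: 20.42
position: [0.5285, 0.1729, 0.0401]
tool_rot: [-3.141, 0.001, -0.035]
force: [0.8, 0.1, -1.3]
grip_width: 0.0432
finger_force: 0.0
clock: 20.92
position: [0.5278, 0.1744, 0.0399]
tool_rot: [-3.14, 0.002, -0.033]
force: [1.1, 8.8, -15.2]
grip_width: 0.0208
finger_force: 41.6
```

```bash
python3 -m handwheel '[{"dx":-0.5,"dy":0,"dz":0,"wx":0,"wy":0,"wz":0,"claw":0},{"dx":-0.5,"dy":0,"dz":0,"wx":0,"wy":0,"wz":0,"claw":0},{"dx":-0.5,"dy":0,"dz":0,"wx":0,"wy":0,"wz":0,"claw":0},{"dx":-0.5,"dy":0,"dz":0,"wx":0,"wy":0,"wz":0,"claw":0},{"dx":-0.5,"dy":0,"dz":0,"wx":0,"wy":0,"wz":0,"claw":0},{"dx":-0.5,"dy":0,"dz":0,"wx":0,"wy":0,"wz":0,"claw":0},{"dx":-0.5,"dy":0,"dz":0,"wx":0,"wy":0,"wz":0,"claw":0},{"dx":-0.3,"dy":0,"dz":0,"wx":0,"wy":0,"wz":0,"claw":0}]' 40
python3 -m handwheel '[{"dx":-0.1,"dy":0,"dz":0,"wx":0,"wy":0,"wz":0,"claw":0},{"dx":-0.1,"dy":0,"dz":0,"wx":0,"wy":0,"wz":0,"claw":0}]'
```

```text
clock: 21.92
position: [0.4902, 0.1757, 0.04]
tool_rot: [-3.14, 0.001, -0.033]
force: [5.5, 9.5, -23.4]
grip_width: 0.0207
finger_force: 40.7
clock: 22.18
position: [0.4883, 0.1757, 0.04]
tool_rot: [-3.14, 0.001, -0.033]
force: [4.0, 9.1, -24.5]
grip_width: 0.0211
finger_force: 40.7
```

```bash
python3 -m handwheel '[{"dx":-0.1,"dy":0,"dz":0,"wx":0,"wy":0,"wz":0,"claw":0},{"dx":-0.1,"dy":0,"dz":0,"wx":0,"wy":0,"wz":0,"claw":0}]'
```

```text
clock: 22.42
position: [0.4864, 0.1758, 0.04]
tool_rot: [-3.14, 0.001, -0.033]
force: [5.2, 8.6, -23.5]
grip_width: 0.0211
finger_force: 40.7
```

```bash
python3 -m handwheel '[{"dx":-0.1,"dy":0,"dz":0,"wx":0,"wy":0,"wz":0,"claw":0},{"dx":-0.1,"dy":0,"dz":0,"wx":0,"wy":0,"wz":0,"claw":0}]'
```

```text
clock: 22.68
position: [0.4844, 0.1759, 0.0399]
tool_rot: [-3.14, 0.001, -0.033]
force: [6.2, 8.7, -24.6]
grip_width: 0.021
finger_force: 40.7
```

```bash
python3 -m handwheel '[{"dx":-0.1,"dy":0,"dz":0,"wx":0,"wy":0,"wz":0,"claw":0}]'
```

```text
clock: 22.8
position: [0.4834, 0.1759, 0.04]
tool_rot: [-3.14, 0.001, -0.033]
force: [6.3, 8.9, -24.0]
grip_width: 0.0211
finger_force: 40.7
```

```bash
python3 -m handwheel '[{"dx":-0.1,"dy":0,"dz":0,"wx":0,"wy":0,"wz":0,"claw":0}]'
```

```text
clock: 22.92
position: [0.4824, 0.1759, 0.04]
tool_rot: [-3.14, 0.001, -0.033]
force: [5.0, 9.6, -24.3]
grip_width: 0.0208
finger_force: 40.7
```

```bash
python3 -m handwheel '[{"dx":-0.07,"dy":0,"dz":0,"wx":0,"wy":0,"wz":0,"claw":0}]'
```

```text
clock: 23.05
position: [0.4817, 0.176, 0.04]
tool_rot: [-3.14, 0.001, -0.033]
force: [9.1, 10.3, -24.2]
grip_width: 0.021
finger_force: 40.6
```

```bash
python3 -m handwheel '[{"dx":-0.07,"dy":0,"dz":0,"wx":0,"wy":0,"wz":0,"claw":0}]'
```

```text
clock: 23.18
position: [0.4817, 0.176, 0.0401]
tool_rot: [-3.14, 0.0, -0.033]
force: [11.4, 7.8, -28.5]
grip_width: 0.021
finger_force: 40.1
```

The stop is felt at 46 mm. I'll release, retreat upward and check.

```bash
python3 -m handwheel '[{"dx":0,"dy":0,"dz":0,"wx":0,"wy":0,"wz":0,"claw":60},{"dx":0,"dy":0,"dz":0,"wx":0,"wy":0,"wz":0,"claw":80},{"dx":0,"dy":0,"dz":-3,"wx":0,"wy":0,"wz":0,"claw":100},{"dx":0,"dy":0,"dz":-5,"wx":0,"wy":0,"wz":0,"claw":100},{"dx":-2,"dy":0,"dz":-6,"wx":0,"wy":0,"wz":0,"claw":100},{"dx":-4,"dy":0,"dz":-4,"wx":0,"wy":0,"wz":0,"claw":100},{"dx":0,"dy":0,"dz":0,"wx":0,"wy":0,"wz":0,"claw":100},{"dx":0,"dy":0,"dz":0,"wx":0,"wy":0,"wz":0,"claw":100}]'
python3 - <<'E'
from h import *
f=optics.grab_frame("wrist"); cv2.imwrite("pics/k.png",np.hstack([f["frame"][:,:],optics.grab_frame("side")["frame"][100:,150:438][:, :]]) if 0 else np.hstack([f["frame"],cv2.resize(optics.grab_frame("side")["frame"][120:312,200:344],(288,384))]))
E
```

```text
clock: 24.18
position: [0.4214, 0.1766, 0.2199]
tool_rot: [-3.141, 0.001, -0.034]
force: [0.2, 0.9, -0.4]
grip_width: 0.085
finger_force: 0.0
```

View pics/k.png

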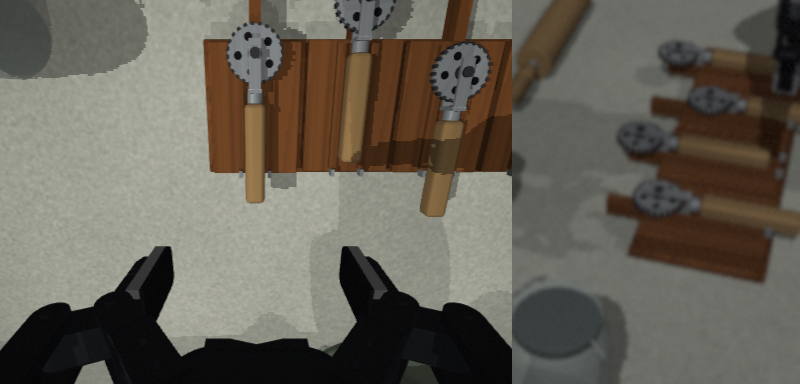

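Bays 4 and 2 are drawn out (wheels at (255,52) and (462,72) over the board), bays 3 and 1 are home, and the gripper is clear. I'll hand it in.

```bash
python3 -c "
from workcell import job_done
print(job_done())"
```

```text
the job is handed in; nothing more can be done
None
```

I handed the job in with the two dragging wheels, bays 2 and 4, drawn to their stops (about 64 mm and 46 mm, pulls about 11 N or less); bays 1 and 3 turned easily and are home, and the hand-in returned no verdict.

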